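Refit the splined valve handle of a countertop water filter and shut the valve

ROBOT

A 6-joint arm with a two-finger parallel gripper is mounted at the origin on a cart in front of the work surface, level with it; the furniture and walls round the work are solid. World frame = base frame: x ahead of the robot, y to its left, z up, the work surface at z = 0. Lengths are in m, angles in rad, forces in N, time in s.
With the tool pointing down it reaches from about 0.375 to 0.925 m from the base axis. Payload 5.7 kg.
Tool frame: the origin (TCP) lies midway between the tips of the shut fingers; the grasp point (between the pads) lies 19 mm behind it; y points along the fingers, x is the direction in which the jaws open and shut, and the axes are right-handed (so a half turn about y gives the same grasp; the last joint's range is limited). The gripper opens to 88 mm and grips with 3 to 60 N. Pads are 20 mm wide; open, the fingers measure 115 mm over their backs; the gripper's body (75 mm by 178 mm) begins 61 mm behind the grasp point.
Start: joints at [-1.433, 0.359, 1.51, -0, 1.272, -0.115], TCP at [0.15, -0.581, 0.223] pointing down, gripper open.
Joint ranges: [-2.97, 2.97], [-1.01, 2.36], [0.21, 2.38], [-0.96, 4.11], [0.2, 2.71], [-2.98, 2.98]. Speed limits (rad/s): [2.39, 2.39, 3.14, 3.14, 3.14, 3.14].

INTERFACE

Orientations are given as a 3x3 rotation matrix whose columns are the frame's x, y, z axes.
In Python, from rig import robot gives the robot as it stands.
- The arm moves only by the tool send_rows, never from a script. Its argument "series" is text: rows parted by semicolons, each of 5 numbers parted by spaces: the finger opening in mm, from 0 to 87.8, then the shift along the tool's x, y, z in mm, then the turn about the tool's y in rad. A call has 1 to 10 rows; each row is the pose to reach, as a shift and turn from the pose commanded when the call began, along the tool's axes at that moment; what a row does not reach only later rows make up. A row lasts 1/12 s, in which the tool goes at most 41.7 mm and 7.16 degrees, less where a joint would pass 70% of its speed; a pose out of reach is approached as far as the arm can. A call with a gripper value outside its range is refused whole. The fingers move at their own pace and stop on an object; the grip force is fixed at half the most. Time passes only in rows, so rows that repeat a pose let the fingers close. It gives the time, the measured TCP pose, the force and the opening at its end, in the units of the state.
- robot.read_state(): the state, without advancing time (a new reading comes with each control period).
- robot.snapshot(name): name is "scene" or "side" or "wrist"; returns a dict with "color" (384x512x3 uint8, red, green, blue), "z_map" (384x512 float32, m along the optical axis (not along the pixel's ray), 0 where there is no reading), "vfov" (degrees; the focal length in pixels is half the picture's height over the tangent of half this angle, whatever the lens; pixels are square), "cx", "cy" (the principal point, pixels), "rvec" (rotation vector, rad) and "tvec" (3), from world to camera coordinates, as OpenCV has them. Camera axes: x right, y down, z forward; pixel columns grow to the right and rows downward; lengths in m; the calibration is good to about 2 mm. A picture is of the moment at which its call begins.
- robot.sign_off(): hands the job in, once; it reports no verdict.
The state is a dict: "time_s": time; "q": joint angles; "joint_vel": joint speeds; "joint_torque": joint torques, N m; "tool_pos": TCP position; "tcp_rot": TCP orientation; "wrist_force": force on the tool from outside, world axes, zero at the start; "torque": the same for the moment, N m; "grip_width": opening from 0.0 (shut) to 1.0 (fully open).
Only numpy, scipy, OpenCV 4.12 (cv2) and the standard library are available. Lean on these libraries where they do the work, as an engineer would, in place of code of your own. Each camera call takes 0.05 s, during which the arm holds its last target.

TASK

The T-handle of the countertop water filter has come off and stands beside it, with the valve left open. Push the handle onto the toothed valve stem on top of the filter, pressing lightly and rocking it until the teeth mesh and it slides fully home; then turn it clockwise to the stop so that the valve is shut, and let go. Do not force it: the stem is sprung and must not be pushed down hard, nor wrenched against the stop. And leave the other things on the worktop where they are.

Things in the scene. Friction and masses are not known exactly. Their poses are not given: they have to be found in the camera images.
- handle: Loose steel T-handle, 0.13 kg, standing upright on the worktop, bore downward. Origin: centre of its underside, z up. Round hub 45 mm in diameter, 38 mm high. The bore in the underside is 32 mm deep, 32 mm wide, with 6 inner teeth over its first 18 mm (at 0, 60, 120.. degrees from +x; 4.8 mm wide, tips on a 23 mm circle).
- handle_grip (a point): Middle of the handle's grip bar, 52 mm above the handle's origin, same axes. The bar is a flat upright plate on the hub: 66 mm long along x, 14 mm thick along y, 30 mm high (37 to 67 mm above the handle's underside); squeeze it across y.
- filter: The water filter, fixed to the worktop: white box 140 mm deep (x) by 130 mm wide (y) by 100 mm high with rounded edges, aluminium top plate, short steel spout on its front face (-x side). Origin: centre of its underside, z up. The brass valve stem stands upright at the centre of its top.
- seat (a point): On the stem's axis, 112 mm above the filter's underside, at the top of the stem's collar (40 mm wide): the handle's underside rests here when fully home. Fixed to the filter, same axes; does not follow the stem. The stem gives down on a spring (see stem). Handle teeth that do not mesh stop the handle's underside 18 mm above this point.
- stem_tip (a point): Tip of the unpressed stem, 28 mm above the seat; axes of the filter, not of the teeth. From the seat up: 6 teeth 6 mm wide, 30 mm over their tips, up to 18 mm; a smooth pilot 21 mm wide up to 23 mm; a cone to a 12 mm tip. Meshed play is about 0.6 mm (3 degrees) each way. The teeth's angle is new each time, unrelated to the valve angle and not reported; it repeats every 60 degrees.
- valve (a joint): Angle of the valve (rad): 0 = shut, at the stop; it grows as the stem is turned anticlockwise seen from above, up to 1.6 = fully open. It starts at 0.8 to 1.2, needs about 0.12 N m to turn and stays where it is left. The stem is springy in twist (2 N m per rad): the handle turns 0.06 rad before the valve follows, and past the stop the moment grows by 0.2 N m per 0.1 rad.
- stem (a joint): How far the spring-borne stem is pressed down (m): 0 = up, as at the start, at most 0.008. It takes about 4 N to start and 2.5 N more for every mm, so about 24 N at the bottom, where the push would go into the valve; 6 to 15 N is plenty for meshing. It comes up again when released, even under the handle's weight.
- salt_shaker: Bystander: salt shaker, 44 mm wide, 90 mm high, glass with grey top, standing at the back between the filter and the handle. Origin: centre of its underside.
- half_tin: Bystander: low food tin, 76 mm wide, 58 mm high, standing on the right. Origin: centre of its underside.
- tea_mug: Bystander: white mug with a dark band, 107 mm high, standing on the left. Origin: at its underside.
There are look-alikes about, which are no part of the job. What is shaped like the handle but yellow is not meant.

How it is judged:
On the way, in this order (a step that is already met when the one before it is completed fails the run):
1. the handle is fully home on the stem: its underside within 2.5 mm of the seat's height and within 3 mm of the axis, upright within 0.06 rad (z of handle in the frame of seat below 0.0025 m and horizontal distance between handle and seat below 0.003 m and angle between handle's own z axis and vertical below 0.06 rad), for 0.2 s.
2. with the handle home, the valve is turned shut (angle under 0.08 rad) (value of joint valve below 0.08 rad and z of handle in the frame of seat below 0.0025 m and horizontal distance between handle and seat below 0.003 m), for 0.2 s.
At the end, for the whole second after the job is handed in: The handle sits fully home on the stem (underside less than 2.5 mm above the seat point, within 3 mm of the axis, upright within 0.06 rad) and at rest, and the valve is shut (under 0.08 rad) (all of step 2 and angle between handle's own z axis and vertical below 0.06 rad and linear speed of handle below 0.02 m/s); the robot touches nothing.
It fails at once if the stem is pushed to the bottom of its spring (more than 7.5 mm, about 23 N) (value of joint stem above 0.0075 m).
It fails at once if the handle is wrenched on the stem, or against the stop, with tooth forces over 80 N in all (about 0.8 N m) (contact force between handle and filter above 80 N).
It fails at once if a bystander (shaker, tin or mug) is moved more than 30 mm (distance of any of salt_shaker, half_tin, tea_mug from where it was at the start of the episode above 0.03 m).
It also fails if it takes over 72 s, if anything falls off the work surface, if the arm or the gripper's body presses on something with over 40 N, if the wrist force passes 120 N, or if a joint passes its speed limit or range.

## Working session

There is one attempt and no reset: what is moved stays moved. The work goes in short steps, Python scripts to look and compute and a tool call to move; the robot and the scene stay as the last step left them, time stands still between calls to the robot, and variables do not carry over. Pictures are saved under pics/ and viewed, and the job is handed in when it is done.

Besides the shell and the picture viewer there is one more tool, called after ">>>" as name(argument=value, ...) on one line, values as JSON. send_rows: Moves the arm, as the interface text tells. Its arguments: {"type":"object","properties":{"series":{"type":"string"}},"required":["series"]}

```bash
mkdir -p pics; cat > h.py <<'E'
import numpy as np, cv2
from rig import robot
def snap(n,save=None):
    s=robot.snapshot(n)
    if save: cv2.imwrite('pics/'+save,s['color'][:,:,::-1])
    return s
def K(s):
    H=s['color'].shape[0]; f=H/2/np.tan(np.radians(s['vfov'])/2); return f
def ray(s,u,v):
    f=K(s);R=cv2.Rodrigues(np.array(s['rvec'],float))[0];t=np.array(s['tvec'],float).ravel()
    return -R.T@t, R.T@np.array([(u-s['cx'])/f,(v-s['cy'])/f,1.])
def onz(s,u,v,z):
    c,d=ray(s,u,v); return c+d*(z-c[2])/d[2]
def cloud(s):
    f=K(s);R=cv2.Rodrigues(np.array(s['rvec'],float))[0];t=np.array(s['tvec'],float).ravel()
    z=s['z_map'].astype(float);v,u=np.indices(z.shape)
    P=np.stack([(u-s['cx'])/f*z,(v-s['cy'])/f*z,z],-1)
    P=(P-t)@R; P[z==0]=np.nan; return P
def proj(s,p):
    f=K(s);R=cv2.Rodrigues(np.array(s['rvec'],float))[0];q=R@np.array(p)+np.array(s['tvec']).ravel()
    return f*q[0]/q[2]+s['cx'],f*q[1]/q[2]+s['cy']
E
python3 - <<'E'
from h import *
np.set_printoptions(precision=3,suppress=True)
for n in ['scene','side','wrist']:
    s=snap(n,n+'0.png'); c,d=ray(s,256,192); print(n,s['vfov'],s['cx'],s['cy'],c,d)
st=robot.read_state(); print(st)
E
```

```text
scene 56.344973076179336 260.0149138048582 186.5055706104198 [-0.282  0.598  0.601] [ 0.733 -0.512 -0.448]
side 48.54051803595688 260.7470731985824 182.8484335726902 [-0.106  0.897  1.015] [ 0.445 -0.613 -0.654]
wrist 58.21542606356398 251.42673063185143 196.55937771982394 [ 0.231 -0.56   0.383] [-0.28  -0.083 -0.957]
{'time_s': 0.15, 'q': array([-1.433,  0.359,  1.511, -0.   ,  1.273, -0.115]), 'joint_vel': array([-0.001, -0.002, -0.003, -0.   , -0.   , -0.002]), 'joint_torque': array([  0.002, -51.576, -27.101,   0.068,   0.031,  -0.   ]), 'tool_pos': array([ 0.15 , -0.58 ,  0.222]), 'tcp_rot': array([[ 0.25 , -0.   ,  0.968],
       [-0.968,  0.001,  0.25 ],
       [-0.001, -1.   ,  0.   ]]), 'wrist_force': array([ 0.072,  0.156, -0.178]), 'torque': array([ 0.013, -0.025, -0.01 ]), 'grip_width': 0.9991848830178182}
```

View pics/scene0.png

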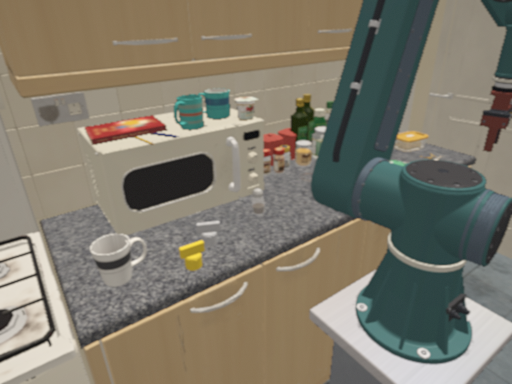

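View pics/side0.png

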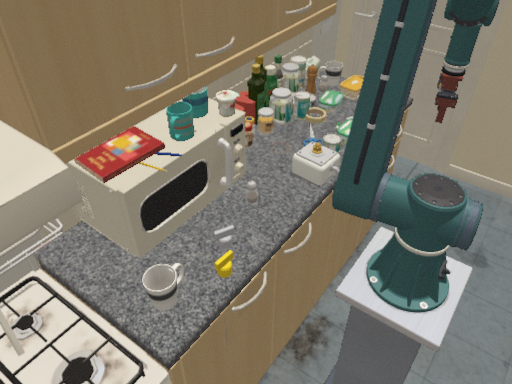

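View pics/wrist0.png

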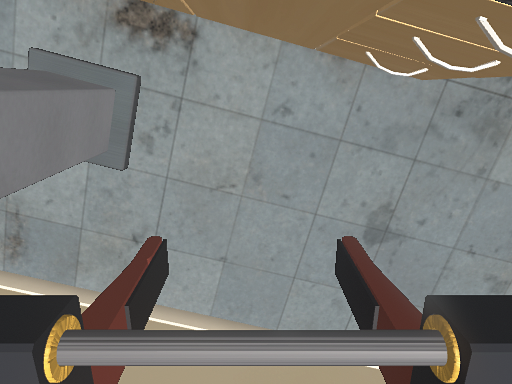

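```bash
python3 - <<'E'
from h import *
np.set_printoptions(precision=3,suppress=True)
a=snap('side');b=snap('scene')
A=cv2.resize(a['color'][205:285,190:270],None,fx=5,fy=5,interpolation=2)
B=cv2.resize(a['color'][130:200,275:355],None,fx=5,fy=5,interpolation=2)
B=cv2.copyMakeBorder(B,0,A.shape[0]-B.shape[0],0,0,0)
cv2.imwrite('pics/crop1.png',np.hstack([A,B])[:,:,::-1])
Pa=cloud(a);Pb=cloud(b)
for n,P,l in [('side',Pa,[(224,233),(229,240),(225,264),(317,150),(317,160),(310,158),(251,190),(160,280),(330,145),(345,130),(200,190),(232,150)]),('scene',Pb,[(208,222),(209,234),(192,250),(258,200)])]:
    for u,v in l: print(n,u,v,P[v,u])
E
```

```text
side 224 233 [0.511 0.214 0.057]
side 229 240 [0.499 0.207 0.028]
side 225 264 [0.441 0.297 0.04 ]
side 317 150 [ 0.463 -0.265  0.118]
side 317 160 [ 0.443 -0.233  0.101]
side 310 158 [ 0.468 -0.225  0.103]
side 251 190 [0.56  0.009 0.065]
side 160 280 [0.547 0.452 0.047]
side 330 145 [ 0.485 -0.423  0.044]
side 345 130 [ 0.481 -0.542  0.056]
side 200 190 [0.677 0.135 0.093]
side 232 150 [ 0.667 -0.026  0.168]
scene 208 222 [0.518 0.208 0.069]
scene 209 234 [0.503 0.216 0.039]
scene 192 250 [0.442 0.298 0.055]
scene 258 200 [0.556 0.006 0.058]
```

View pics/crop1.png

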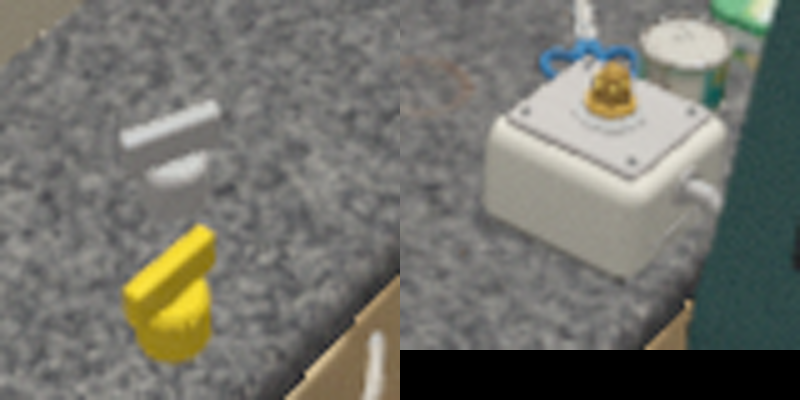

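```bash
python3 - <<'E'
from h import *
np.set_printoptions(precision=3,suppress=True)
for n in ['side','scene']:
    s=snap(n);P=cloud(s)
    m=(abs(P[...,0]-.51)<.06)&(abs(P[...,1]-.21)<.05)&(P[...,2]>.045)&(P[...,2]<.08)
    hsv=cv2.cvtColor(s['color'],cv2.COLOR_RGB2HSV); m&=~((hsv[...,1]>150))
    Q=P[m]; t=Q[Q[:,2]>.06]
    print(n,len(Q),len(t),t.mean(0),Q.min(0),Q.max(0))
    r=cv2.minAreaRect(t[:,:2].astype(np.float32)*1000); print(r)
    # shapes: microwave
    m=(P[...,2]>.05)&(P[...,2]<.24)&(P[...,0]>.5)&(P[...,0]<.8)&(P[...,1]>0.05)&(P[...,1]<.35)&~m
    Q=P[m]
    for y in np.arange(.05,.35,.05):
        q=Q[abs(Q[:,1]-y-.025)<.025]; print(y,np.percentile(q[:,0],[1,10,50]),q[:,2].max())
    # stem brass
    hs=(hsv[...,0]>10)&(hsv[...,0]<28)&(hsv[...,1]>110)&(abs(P[...,0]-.46)<.06)&(abs(P[...,1]+.25)<.06)&(P[...,2]>.09)
    if hs.sum(): print('brass',hs.sum(),P[hs].mean(0),P[hs].min(0),P[hs].max(0))
E
```

```text
side 172 102 [0.515 0.213 0.067] [0.498 0.182 0.046] [0.533 0.243 0.072]
((517.5618286132812, 210.9491424560547), (64.53033447265625, 18.276538848876953), 66.5284652709961)
0.05 [0.665 0.667 0.671] 0.23928577626568492
0.1 [0.669 0.671 0.679] 0.23983498945370274
0.15000000000000002 [0.669 0.672 0.68 ] 0.23955452889898843
0.2 [0.669 0.672 0.68 ] 0.2399941423346272
0.25 [0.67  0.673 0.681] 0.23986251804623243
0.3 [0.671 0.674 0.682] 0.2397086119848946
brass 72 [ 0.465 -0.266  0.125] [ 0.451 -0.286  0.11 ] [ 0.481 -0.252  0.144]
scene 211 104 [0.514 0.211 0.066] [0.496 0.178 0.045] [0.533 0.241 0.07 ]
((514.5013427734375, 210.1811065673828), (63.597984313964844, 16.611318588256836), 65.34342956542969)
0.05 [0.664 0.667 0.67 ] 0.2396512273756379
0.1 [0.668 0.67  0.678] 0.2397883011134526
0.15000000000000002 [0.668 0.671 0.679] 0.23984918170352368
0.2 [0.669 0.672 0.68 ] 0.23981746640904433
0.25 [0.669 0.673 0.681] 0.23994668800208335
0.3 [0.671 0.673 0.682] 0.23993497536758548
```

>>> send_rows(series="87 -23 0 30 0;87 -46 0 60 0;87 -91 0 120 0;87 -136 0 180 0;87 -182 0 240 0;87 -227 0 301 0;87 -227 0 301 0;87 -227 40 301 0;87 -227 78 301 0;87 -227 78 301 0")

```text
time_s: 1.18
tool_pos: [0.3867, -0.285, 0.1451]
tcp_rot: [[0.251, 0.003, 0.968], [-0.968, -0.003, 0.251], [0.003, -1.0, 0.002]]
wrist_force: [0.3, -1.0, 0.7]
grip_width: 0.99
```

```bash
python3 - <<'E'
from h import *
np.set_printoptions(precision=3,suppress=True)
st=robot.read_state();print(st['q'],st['tool_pos'])
s=snap('wrist','wrist1.png')
print(ray(s,256,192), proj(s,[.465,-.266,.13]))
E
```

```text
[-0.779  0.279  1.859  0.     1.     0.538] [ 0.387 -0.285  0.145]
(array([ 0.467, -0.263,  0.307]), array([-0.277, -0.088, -0.957])) (np.float64(254.37220479445335), np.float64(93.64588876085168))
```

View pics/wrist1.png

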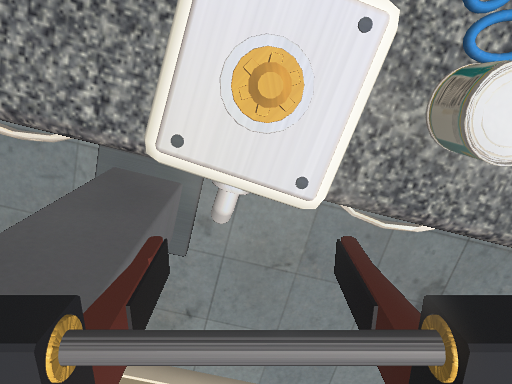

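```bash
python3 - <<'E'
from h import *
np.set_printoptions(precision=4,suppress=True)
s=snap('wrist')
c=cv2.resize(s['color'][35:135,218:318],None,fx=6,fy=6,interpolation=cv2.INTER_CUBIC)
cv2.imwrite('pics/stem.png',c[:,:,::-1])
P=cloud(s); hsv=cv2.cvtColor(s['color'],cv2.COLOR_RGB2HSV)
m=((hsv[...,0]>8)&(hsv[...,0]<30)&(hsv[...,1]>100)).astype(np.uint8); m[:,:200]=0;m[:,330:]=0;m[150:]=0
cn=max(cv2.findContours(m,0,1)[0],key=cv2.contourArea); e=cv2.fitEllipse(cn); print('collar',e, onz(s,*e[0],.112))
# heights
Q=P[35:135,218:318].reshape(-1,3)
for lo,hi in [(.109,.114),(.128,.132),(.137,.143)]:
    q=Q[(Q[:,2]>lo)&(Q[:,2]<hi)]; print(lo,len(q), q.mean(0),(q.min(0)+q.max(0))/2, q.max(0)-q.min(0))
E
```

```text
collar ((280.43560791015625, 83.8306884765625), (73.86167907714844, 78.05200958251953), 14.038003921508789) [ 0.4713 -0.2716  0.112 ]
0.109 2169 [ 0.4709 -0.2699  0.1114] [ 0.4708 -0.2719  0.1114] [0.0394 0.0396 0.0047]
0.128 738 [ 0.4711 -0.2713  0.1294] [ 0.4707 -0.2719  0.1297] [0.0301 0.0284 0.0033]
0.137 1044 [ 0.4708 -0.2718  0.1389] [ 0.4711 -0.2718  0.1396] [0.0175 0.0176 0.0051]
```

View pics/stem.png

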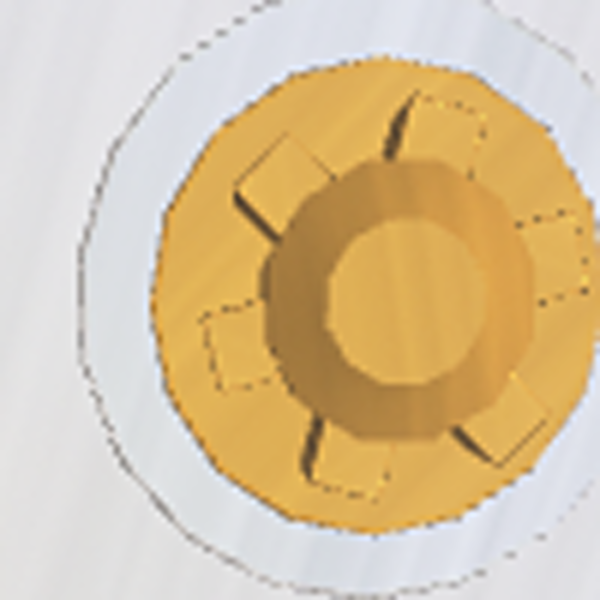

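```bash
python3 - <<'E'
from h import *
np.set_printoptions(precision=3,suppress=True)
s=snap('wrist');P=cloud(s);Q=P[35:135,218:318].reshape(-1,3);c=np.array([.471,-.2718])
d=Q[:,:2]-c;r=np.hypot(*d.T);a=np.degrees(np.arctan2(d[:,1],d[:,0]))
m=(Q[:,2]>.1265)&(Q[:,2]<.1325)&(r>.0118)&(r<.0155)
a=a[m];print(m.sum(),np.degrees(np.angle(np.exp(6j*np.radians(a)).mean()))/6,abs(np.exp(6j*np.radians(a)).mean()))
print(np.histogram(a,36,(-180,180)))
# from crop corner pixels of tooth tops (pairs of outer corners)
for (p,q) in [((413,92),(485,125)),((237,187),(287,135)),((202,318),(225,388)),((308,480),(375,500)),((497,465),(547,415)),((575,212),(585,292))]:
    A=[onz(s,218+x/6-.5+.08,35+y/6-.5+.08,.130)[:2] for x,y in (p,q)]; mid=(A[0]+A[1])/2-c
    e=A[1]-A[0]
    print(np.degrees(np.arctan2(mid[1],mid[0]))%60,np.hypot(*mid),np.hypot(*e),np.degrees(np.arctan2(e[1],e[0])+np.pi/2)%60)
E
```

```text
560 -0.16128540800619182 0.7065958599096048
(array([36, 10,  0,  0, 16, 36, 37,  6,  0,  0, 16, 37, 34,  7,  0,  0, 12,
       35, 35, 10,  0,  0,  9, 35, 34, 17,  0,  0,  7, 34, 36, 14,  0,  0,
       10, 37]), array([-180., -170., -160., -150., -140., -130., -120., -110., -100.,
        -90.,  -80.,  -70.,  -60.,  -50.,  -40.,  -30.,  -20.,  -10.,
          0.,   10.,   20.,   30.,   40.,   50.,   60.,   70.,   80.,
         90.,  100.,  110.,  120.,  130.,  140.,  150.,  160.,  170.,
        180.]))
52.846615731645386 0.013046064803559817 0.006098190656134988 51.945149705062
3.4597108776070797 0.012660299308779354 0.005380950116239614 59.04669220892381
8.839065122645707 0.014524761270342024 0.005657962280548489 3.6883245762998698
5.004077147594785 0.016842448657156468 0.005701274198884527 58.54097240536859
57.25087353039993 0.01718587948411147 0.005485125170831848 0.2217706806844575
50.780176096872495 0.015593071184994983 0.006037295544325407 55.33452031602171
```

>>> send_rows(series="87 0 -30 0 0;87 -20 -60 10 0;87 -57 -60 31 -0.1;87 -94 -60 52 -0.2;87 -131 -60 73 -0.3;87 -168 -60 94 -0.4;87 -205 -60 115 -0.5;87 -242 -60 136 -0.6;87 -279 -60 157 -0.7;87 -316 -60 178 -0.8")

```text
time_s: 2.17
tool_pos: [0.4777, 0.0585, 0.2065]
tcp_rot: [[0.871, 0.003, 0.492], [-0.492, -0.001, 0.871], [0.003, -1.0, 0.001]]
wrist_force: [1.6, -1.0, 0.2]
grip_width: 0.992
```

```bash
cat > to.py <<'E'
from h import *
import sys
# target TCP xyz and yaw(deg) of tool x -> row numbers
x,y,z,yaw=map(float,sys.argv[1:5]); st=robot.read_state(); R=np.array(st['tcp_rot'])
d=R.T@(np.array([x,y,z])-st['tool_pos'])*1000; cy=np.degrees(np.arctan2(R[1,0],R[0,0]))
print('shift',d.round(1),'turn',round(-np.radians((yaw-cy+180)%360-180),4),'yaw now',cy.round(2),st['tool_pos'].round(4),'F',np.round(st['wrist_force'],2),'T',np.round(st['torque'],3),'t',st['time_s'],'g',st['grip_width']*88)
E
python3 to.py .515 .211 .16 -24
```

```text
shift [-42.7  46.6 151. ] turn -0.0955 yaw now -29.47 [0.4777 0.0585 0.2065] F [ 1.64 -1.05  0.16] T [-0.01  -0.087 -0.025] t 2.1667 g 87.30514445533173
```

>>> send_rows(series="87 -11 0 38 -0.04;87 -22 0 76 -0.1;87 -32 20 114 -0.1;87 -43 46 151 -0.1;87 -43 46 151 -0.1;87 -43 46 151 -0.1")

```text
time_s: 2.67
tool_pos: [0.5141, 0.211, 0.1582]
tcp_rot: [[0.915, -0.001, 0.404], [-0.404, -0.0, 0.915], [-0.001, -1.0, -0.001]]
wrist_force: [0.9, -0.2, 0.2]
grip_width: 0.99
```

```bash
cat > hm.py <<'E'
from h import *
import sys
np.set_printoptions(precision=4,suppress=True)
s=snap('wrist',sys.argv[1]);P=cloud(s);hsv=cv2.cvtColor(s['color'],cv2.COLOR_RGB2HSV)
m=(P[...,2]>.064)&(P[...,2]<.071)&(np.hypot(P[...,0]-.515,P[...,1]-.211)<.05)&(hsv[...,1]<120)
t=P[m];r=cv2.minAreaRect(t[:,:2].astype(np.float32)*1000);print(len(t),t.mean(0),r)
m=(P[...,2]>.034)&(P[...,2]<.041)&(np.hypot(P[...,0]-.515,P[...,1]-.211)<.05)
t=P[m];print('hub',len(t),cv2.minEnclosingCircle(t[:,:2].astype(np.float32)*1000))
E
python3 hm.py wrist2.png; python3 to.py .515 .211 .16 -24
```

```text
1358 [0.5184 0.2132 0.0661] ((517.8892211914062, 212.021728515625), (65.5572738647461, 13.886831283569336), 63.957862854003906)
hub 1042 ((520.4890747070312, 217.10426330566406), 26.955917358398438)
shift [ 0.3 -1.   1.5] turn 0.0019 yaw now -23.89 [0.5141 0.2098 0.159 ] F [-0.89 -0.13  0.67] T [-0.033 -0.089  0.025] t 2.7167 g 87.02288872132353
```

View pics/wrist2.png

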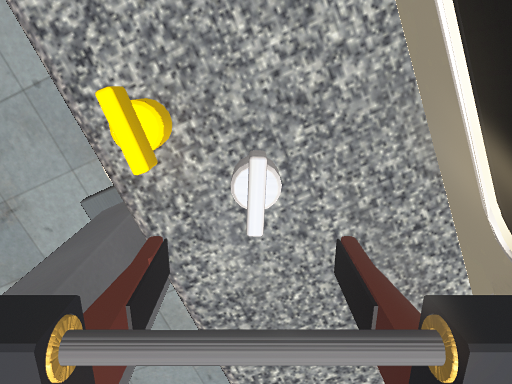

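```bash
python3 to.py .518 .212 .044 -26
```

```text
shift [  2.7 115.    3.7] turn 0.0368 yaw now -23.89 [0.5141 0.2098 0.159 ] F [-0.89 -0.13  0.67] T [-0.033 -0.089  0.025] t 2.7167 g 87.02288872132353
```

>>> send_rows(series="87 3 30 3 0.037;87 3 60 3 0.037;87 3 60 3 0.037;87 3 60 3 0.037")

```text
time_s: 3.05
tool_pos: [0.517, 0.2098, 0.0991]
tcp_rot: [[0.897, -0.002, 0.441], [-0.441, -0.001, 0.897], [-0.002, -1.0, -0.002]]
wrist_force: [0.1, -0.7, 0.9]
grip_width: 0.992
```

```bash
python3 hm.py w3.png; python3 to.py .518 .212 .044 -26
```

```text
2123 [0.5186 0.2134 0.066 ] ((517.8953857421875, 211.6833038330078), (65.36871337890625, 13.680906295776367), 63.29332733154297)
hub 1529 ((520.4266967773438, 216.94309997558594), 27.159225463867188)
shift [-0.9 56.2  1.4] turn -0.0028 yaw now -26.16 [0.5181 0.2104 0.1002] F [ 0.15 -0.33  0.34] T [-0.024 -0.05   0.019] t 3.1 g 87.39912041931241
```

>>> send_rows(series="87 -1 28 1.5 0.01;87 -1 56 1.5 0.01;87 -1 56 1.5 0.01;87 -1 56 1.5 0.01;40 -1 56 1.5 0.01;40 -1 56 1.5 0.01;0 -1 56 1.5 0.01;0 -1 56 1.5 0.01;0 -1 56 1.5 0.01;0 -1 56 1.5 0.01")

```text
time_s: 3.93
tool_pos: [0.5175, 0.2138, 0.0431]
tcp_rot: [[0.894, 0.001, 0.448], [-0.448, 0.0, 0.894], [0.0, -1.0, 0.0]]
wrist_force: [-1.2, -0.3, -0.5]
grip_width: 0.573
```

```bash
python3 hm.py w4.png; python3 to.py .518 .212 .044 -26
```

```text
3772 [0.5205 0.2167 0.0662] ((518.8577880859375, 218.5407257080078), (54.870731353759766, 59.389686584472656), 22.7202205657959)
hub 2297 ((520.516357421875, 216.99569702148438), 27.153078079223633)
shift [ 1.3 -1.  -1.3] turn -0.0111 yaw now -26.63 [0.5174 0.2138 0.043 ] F [-0.32  0.4  -0.65] T [-0.036 -0.022 -0.031] t 3.9833 g 46.47907088770653
```

View pics/w4.png

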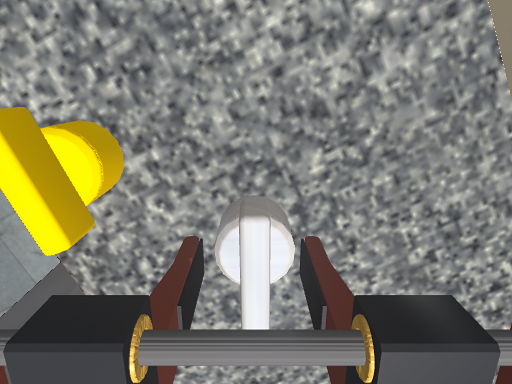

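>>> send_rows(series="30 1 0 -1 0;14 1 0 -1 0;0 1 0 -1 0;0 1 0 -1 0;0 1 0 -1 0;0 1 0 -1 0;0 1 0 -1 0;0 1 0 -1 0;0 1 0 -1 0;0 1 0 -1 0")

```text
time_s: 4.82
tool_pos: [0.5177, 0.2123, 0.0426]
tcp_rot: [[0.894, -0.0, 0.448], [-0.448, 0.0, 0.894], [-0.0, -1.0, -0.0]]
wrist_force: [1.2, -0.3, -1.1]
grip_width: 0.157
```

```bash
python3 hm.py w5.png; python3 to.py .518 .212 .044 -26
```

```text
3797 [0.5196 0.217  0.0663] ((520.418701171875, 213.77468872070312), (60.37509536743164, 31.48702621459961), 77.78922271728516)
hub 848 ((520.9783325195312, 218.74197387695312), 25.19147300720215)
shift [ 0.4 -1.4 -0.2] turn -0.0112 yaw now -26.64 [0.5177 0.2124 0.0426] F [ 0.6  -0.61 -1.48] T [-0.046  0.002  0.045] t 4.8667 g 13.977253145633098
```

View pics/w5.png

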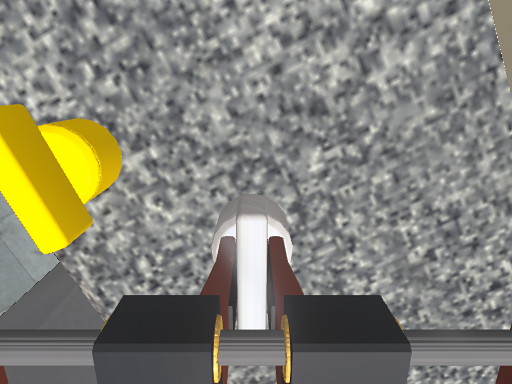

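```bash
cat > be.py <<'E'
from h import *
import sys
np.set_printoptions(precision=4,suppress=True)
s=snap('wrist',sys.argv[1]);P=cloud(s);st=robot.read_state();R=np.array(st['tcp_rot']);L=(P-st['tool_pos'])@R*1000
# bar top in the tool frame: y ~ -24
hsv=cv2.cvtColor(s['color'],cv2.COLOR_RGB2HSV)
m=(L[...,1]>-29)&(L[...,1]<-18)&(abs(L[...,0])<9)&(L[...,2]>10)&(L[...,2]<60)&(hsv[...,1]<100)
t=L[m];print('bar top: n',len(t),'y',np.median(t[:,1]),'x range',np.percentile(t[:,0],[1,99]),'z max',np.percentile(t[:,2],[98,99.5]))
f=t[t[:,2]>20]; A=np.polyfit(f[:,2],f[:,0],1);print('bar tilt deg',np.degrees(np.arctan(A[0])),'x at 0',A[1])
m=(L[...,1]>1)&(L[...,1]<8)&(abs(L[...,0])<24)&(L[...,2]>0)&(L[...,2]<30)&(hsv[...,1]<100)
t=L[m];print('hub top',len(t),np.median(t[:,1]) if len(t) else '', np.percentile(t[:,2],[98,99.5]) if len(t) else '', t[:,0].min(),t[:,0].max())
E
python3 be.py w6.png
```

```text
bar top: n 1619 y -23.445373831342625 x range [-7.5228  8.4956] z max [31.8839 32.2007]
bar tilt deg -0.38686752880468744 x at 0 -0.10188107115823791
hub top 648 6.054699214331027 [17.4258 19.1683] -21.60588433095921 21.03395467868522
```

>>> send_rows(series="0 0 -10 0 0;0 0 -40 0 0;0 0 -80 0 0;0 0 -120 0 0;0 0 -160 0 0;0 0 -190 0 0;0 0 -190 0 0")

```text
time_s: 5.5
tool_pos: [0.5218, 0.2135, 0.2406]
tcp_rot: [[0.894, 0.012, 0.448], [-0.448, 0.004, 0.894], [0.01, -1.0, 0.009]]
wrist_force: [1.1, 0.1, -1.8]
grip_width: 0.156
```

```bash
python3 to.py .471 -.352 .23 -0.2;python3 be.py w7.png
```

```text
shift [ 208.     8.  -528.4] turn -0.4614 yaw now -26.64 [0.5218 0.2135 0.2406] F [ 1.12  0.1  -1.83] T [-0.008 -0.135 -0.026] t 5.5 g 13.696893573653702
bar top: n 1809 y -26.847951177953284 x range [-8.1651  8.1431] z max [33.2128 33.3637]
bar tilt deg 0.25793066542599363 x at 0 0.6372671363588807
hub top 868 3.292065301016639 [19.7061 20.459 ] -21.294635459645093 23.087850671817158
```

View pics/w7.png

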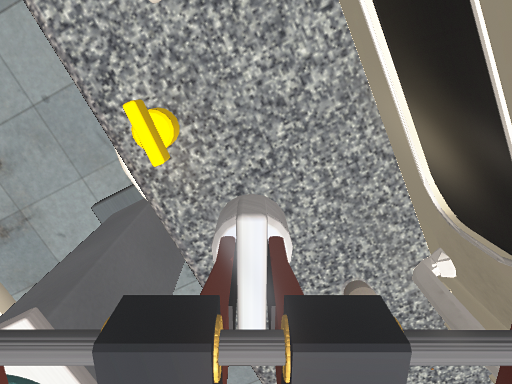

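>>> send_rows(series="0 7 0 -18 -0.03;0 22 0 -55 -0.06;0 37 0 -93 -0.1;0 51 0 -130 -0.14;0 66 0 -168 -0.18;0 81 0 -205 -0.22;0 96 0 -243 -0.26;0 111 0 -280 -0.3;0 125 0 -318 -0.34;0 140 0 -355 -0.38")

```text
time_s: 6.38
tool_pos: [0.4817, -0.169, 0.2311]
tcp_rot: [[0.997, -0.003, 0.083], [-0.083, 0.002, 0.997], [-0.003, -1.0, 0.001]]
wrist_force: [0.7, 0.5, -1.5]
grip_width: 0.163
```

```bash
python3 to.py .471 -.352 .23 -0.2
```

```text
shift [   4.6    0.9 -183.2] turn -0.0796 yaw now -4.76 [ 0.4817 -0.169   0.2311] F [ 0.68  0.52 -1.45] T [-0.029 -0.046  0.013] t 6.3833 g 14.310542564309873
```

>>> send_rows(series="0 1 0 -40 -0.03;0 2 0 -80 -0.06;0 3 0 -120 -0.08;0 4 0 -155 -0.08;0 4 0 -180 -0.08;0 4 0 -180 -0.08;0 4 0 -180 -0.08;0 4 0 -180 -0.08;0 4 0 -180 -0.08")

```text
time_s: 7.13
tool_pos: [0.4719, -0.3457, 0.2318]
tcp_rot: [[1.0, -0.002, 0.004], [-0.004, 0.002, 1.0], [-0.002, -1.0, 0.002]]
wrist_force: [0.4, 0.2, -0.7]
grip_width: 0.159
```

```bash
python3 to.py .471 -.2718 .19 -0.2;python3 be.py w8.png
cat > stem.py <<'E'
from h import *
np.set_printoptions(precision=4,suppress=True)
s=snap('wrist');P=cloud(s);st=robot.read_state();R=np.array(st['tcp_rot']);c=np.array([.471,-.2718])
Q=P.reshape(-1,3);Q=Q[np.hypot(Q[:,0]-c[0],Q[:,1]-c[1])<.026]
for lo,hi in [(.109,.114),(.128,.132),(.137,.143)]:
    q=Q[(Q[:,2]>lo)&(Q[:,2]<hi)]
    if len(q): print(lo,len(q),q.mean(0),(q.min(0)+q.max(0))/2,q.max(0)-q.min(0))
d=Q[:,:2]-c;r=np.hypot(*d.T);a=np.arctan2(d[:,1],d[:,0])
m=(Q[:,2]>.1265)&(Q[:,2]<.1325)&(r>.0118)&(r<.0155);z=np.exp(6j*a[m]).mean();print(m.sum(),np.degrees(np.angle(z))/6,abs(z))
E
python3 stem.py
```

```text
shift [-1.1 41.9 73.8] turn -0.0006 yaw now -0.24 [ 0.4719 -0.3457  0.2318] F [ 0.35  0.2  -0.66] T [-0.087 -0.106  0.012] t 7.1333 g 13.988347754414724
bar top: n 1659 y -23.180862006561334 x range [-8.4451  8.3417] z max [32.178  32.4761]
bar tilt deg -0.07870710679129599 x at 0 -0.5137847338889163
hub top 608 6.15335501702775 [17.8956 19.2297] -21.859613369776202 20.225971198737387
0.109 1035 [ 0.4709 -0.2705  0.1114] [ 0.4705 -0.2715  0.1113] [0.0388 0.0389 0.0041]
0.128 291 [ 0.4708 -0.2711  0.1295] [ 0.4706 -0.2717  0.1296] [0.0289 0.0272 0.0032]
0.137 405 [ 0.4706 -0.2717  0.139 ] [ 0.4707 -0.272   0.1391] [0.0165 0.0166 0.0042]
220 0.055267618761201405 0.7060185944329851
```

View pics/w8.png

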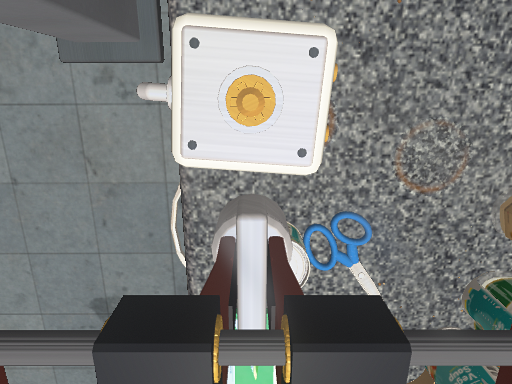

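>>> send_rows(series="0 -1 0 30 0;0 -1 0 60 0;0 -1 0 74 0;0 -1 20 74 0;0 -1 35 74 0;0 -1 35 74 0;0 -1 35 74 0;0 -1 35 74 0;0 -1 35 74 0;0 -1 35 74 0")

```text
time_s: 8.07
tool_pos: [0.4724, -0.274, 0.1986]
tcp_rot: [[1.0, 0.001, 0.005], [-0.005, -0.001, 1.0], [0.001, -1.0, -0.001]]
wrist_force: [0.1, -0.3, -1.5]
grip_width: 0.157
```

```bash
python3 to.py .471 -.2713 .18 0; python3 - <<'E'
from h import *
s=snap('side','s9.png'); u,v=map(int,proj(s,[.471,-.27,.15])); cv2.imwrite('pics/s9c.png',cv2.resize(s['color'][v-40:v+40,u-50:u+50],None,fx=6,fy=6,interpolation=2)[:,:,::-1])
E
```

```text
shift [-1.4 18.6  2.8] turn -0.0052 yaw now -0.3 [ 0.4724 -0.274   0.1986] F [ 0.1  -0.35 -1.52] T [-0.065 -0.046 -0.037] t 8.0667 g 13.811760279534305
```

View pics/s9c.png

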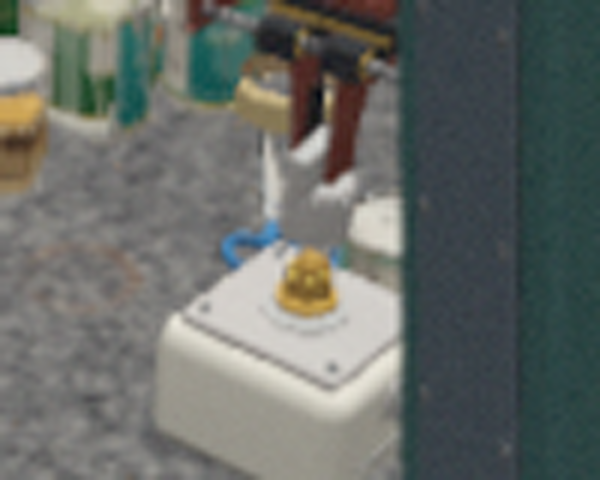

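>>> send_rows(series="0 -1.4 5 2.7 -0.005;0 -1.4 8 2.7 -0.005;0 -1.4 8 2.7 -0.005;0 -1.4 8 2.7 -0.005;0 -1.4 8 2.7 -0.005;0 -1.4 8 2.7 -0.005")

```text
time_s: 8.62
tool_pos: [0.4705, -0.2708, 0.1897]
tcp_rot: [[1.0, 0.0, 0.0], [-0.0, -0.0, 1.0], [0.0, -1.0, -0.0]]
wrist_force: [0.4, 0.3, -1.0]
grip_width: 0.157
```

```bash
python3 to.py .471 -.2713 .18 0;python3 be.py w10.png; python3 stem.py
```

```text
shift [ 0.5  9.7 -0.5] turn -0.0 yaw now -0.0 [ 0.4705 -0.2708  0.1897] F [ 0.41  0.34 -0.97] T [-0.053 -0.004 -0.008] t 8.6167 g 13.848701454946807
bar top: n 1656 y -23.4353833690778 x range [-8.2384  8.4705] z max [32.1622 32.3588]
bar tilt deg 0.403845162899566 x at 0 -0.5263851408304899
hub top 644 6.009955527437989 [17.845  18.9303] -21.62761164004634 21.02266810489847
0.109 493 [ 0.4711 -0.2585  0.1113] [ 0.4706 -0.2603  0.1115] [0.0383 0.0168 0.0048]
0 nan nanstem.py:9: RuntimeWarning: Mean of empty slice.
  m=(Q[:,2]>.1265)&(Q[:,2]<.1325)&(r>.0118)&(r<.0155);z=np.exp(6j*a[m]).mean();print(m.sum(),np.degrees(np.angle(z))/6,abs(z))
  ret = ret.dtype.type(ret / rcount)
```

Descend slowly to just above tooth height.

>>> send_rows(series="0 0.3 3 -0.3 0;0 0.3 6 -0.3 0;0 0.3 9 -0.3 0;0 0.3 11 -0.3 0;0 0.3 13 -0.3 0;0 0.3 14 -0.3 0;0 0.3 15 -0.3 0;0 0.3 15 -0.3 0")

```text
time_s: 9.38
tool_pos: [0.4706, -0.271, 0.1744]
tcp_rot: [[1.0, -0.0, 0.0], [-0.0, 0.0, 1.0], [-0.0, -1.0, 0.0]]
wrist_force: [-0.9, 0.8, -1.3]
grip_width: 0.157
```

```bash
python3 to.py .471 -.2713 .155 0
```

```text
shift [ 0.4 19.4 -0.3] turn -0.0001 yaw now -0.0 [ 0.4706 -0.271   0.1744] F [-0.92  0.84 -1.29] T [-0.057 -0.088 -0.008] t 9.3833 g 13.792628456388815
```

>>> send_rows(series="0 0 1 0 0;0 0 2 0 0;0 0 3 0 0;0 0 4 0 0;0 0 4 0 0")

```text
time_s: 9.8
tool_pos: [0.4706, -0.271, 0.1705]
tcp_rot: [[1.0, -0.0, 0.0], [-0.0, 0.0, 1.0], [-0.0, -1.0, 0.0]]
wrist_force: [-0.2, -0.1, -1.2]
grip_width: 0.159
```

```bash
python3 to.py .471 -.2713 .155 0
```

```text
shift [ 0.4 15.5 -0.3] turn -0.0 yaw now -0.0 [ 0.4706 -0.271   0.1705] F [-0.18 -0.05 -1.2 ] T [-0.035 -0.069 -0.01 ] t 9.8 g 13.989943415659228
```

>>> send_rows(series="0 0 1 0 0;0 0 2 0 0;0 0 3 0 0;0 0 4 0 0;0 0 4 0 0")

```text
time_s: 10.22
tool_pos: [0.4706, -0.2709, 0.1664]
tcp_rot: [[1.0, -0.0, -0.0], [0.0, 0.0, 1.0], [-0.0, -1.0, 0.0]]
wrist_force: [0.2, -0.3, -1.6]
grip_width: 0.159
```

```bash
python3 to.py .471 -.2713 .155 0
```

```text
shift [ 0.5 11.4 -0.4] turn 0.0 yaw now 0.0 [ 0.4706 -0.2709  0.1664] F [ 0.17 -0.27 -1.62] T [-0.045 -0.103 -0.034] t 10.2167 g 13.964711937487422
```

Meshed with no force; keep sliding.

>>> send_rows(series="0 0 1 0 0;0 0 2 0 0;0 0 3 0 0;0 0 4 0 0;0 0 5 0 0;0 0 6 0 0;0 0 7 0 0;0 0 8 0 0;0 0 8 0 0")

```text
time_s: 10.97
tool_pos: [0.4706, -0.271, 0.1584]
tcp_rot: [[1.0, -0.0, 0.0], [-0.0, 0.0, 1.0], [-0.0, -1.0, 0.0]]
wrist_force: [0.3, -0.2, -1.4]
grip_width: 0.159
```

```bash
python3 to.py .471 -.2713 .155 0
```

```text
shift [ 0.4  3.4 -0.3] turn -0.0 yaw now -0.0 [ 0.4706 -0.271   0.1584] F [ 0.29 -0.22 -1.43] T [-0.044 -0.07   0.013] t 10.9667 g 13.955125122478783
```

>>> send_rows(series="0 0 1 0 0;0 0 2 0 0;0 0 2.5 0 0;0 0 3 0 0;0 0 3.5 0 0;0 0 4 0 0;0 0 4 0 0")

```text
time_s: 11.55
tool_pos: [0.4706, -0.271, 0.1546]
tcp_rot: [[1.0, -0.0, -0.0], [0.0, 0.0, 1.0], [-0.0, -1.0, 0.0]]
wrist_force: [-0.8, -0.5, -2.2]
grip_width: 0.158
```

```bash
python3 to.py .471 -.2713 .154 0
```

```text
shift [ 0.4  0.6 -0.3] turn 0.0 yaw now 0.0 [ 0.4706 -0.271   0.1546] F [-0.78 -0.49 -2.17] T [-0.054 -0.063  0.029] t 11.55 g 13.88512063721869
```

>>> send_rows(series="0 0 0.5 0 0;0 0 1 0 0;0 0 1.5 0 0;0 0 1.5 0 0")

```text
time_s: 11.88
tool_pos: [0.4708, -0.2711, 0.1535]
tcp_rot: [[1.0, 0.0, -0.0], [0.0, -0.0, 1.0], [0.0, -1.0, -0.0]]
wrist_force: [-1.0, 0.3, 4.8]
grip_width: 0.162
```

```bash
python3 to.py .471 -.2713 .154 0
```

```text
shift [ 0.2 -0.5 -0.2] turn 0.0001 yaw now 0.0 [ 0.4708 -0.2711  0.1535] F [-0.96  0.29  4.78] T [0.103 0.238 0.008] t 11.8833 g 14.26963679436872
```

>>> send_rows(series="0 0 -0.7 0 0;0 0 -0.7 0 0;0 0 -0.7 0 0;0 0 -0.7 0 0.05;0 0 -0.7 0 0.1;0 0 -0.7 0 0.15;0 0 -0.7 0 0.2;0 0 -0.7 0 0.25;0 0 -0.7 0 0.3;0 0 -0.7 0 0.3")

```text
time_s: 12.72
tool_pos: [0.4711, -0.2711, 0.154]
tcp_rot: [[0.955, 0.001, 0.297], [-0.297, -0.0, 0.955], [0.001, -1.0, 0.0]]
wrist_force: [1.1, 0.0, 2.1]
grip_width: 0.159
```

```bash
python3 to.py .471 -.2713 .154 0
```

```text
shift [-0.1 -0.  -0.2] turn -0.3016 yaw now -17.28 [ 0.4711 -0.2711  0.154 ] F [1.15 0.02 2.06] T [ 0.047 -0.072  0.127] t 12.7167 g 13.968783548254516
```

>>> send_rows(series="0 0 0 0 0.05;0 0 0 0 0.1;0 0 0 0 0.15;0 0 0 0 0.2;0 0 0 0 0.25;0 0 0 0 0.3;0 0 0 0 0.35;0 0 0 0 0.4;0 0 0 0 0.45;0 0 0 0 0.45")

```text
time_s: 13.55
tool_pos: [0.4713, -0.2713, 0.1541]
tcp_rot: [[0.732, 0.001, 0.682], [-0.682, -0.0, 0.732], [0.001, -1.0, 0.001]]
wrist_force: [0.8, 0.1, 1.8]
grip_width: 0.16
```

```bash
python3 to.py .471 -.2713 .154 0
```

```text
shift [-0.3  0.1 -0.2] turn -0.7502 yaw now -42.98 [ 0.4713 -0.2713  0.1541] F [0.8  0.06 1.8 ] T [ 0.055 -0.237  0.073] t 13.55 g 14.046160053919264
```

Total 0.75 rad. Now small steps, watching the moment.

>>> send_rows(series="0 0 0 0 0.04;0 0 0 0 0.08;0 0 0 0 0.1;0 0 0 0 0.1")

```text
time_s: 13.88
tool_pos: [0.4713, -0.2713, 0.1541]
tcp_rot: [[0.661, 0.001, 0.75], [-0.75, -0.001, 0.661], [0.001, -1.0, 0.001]]
wrist_force: [2.3, 0.5, 3.4]
grip_width: 0.153
```

```bash
python3 to.py .471 -.2713 .154 0
```

```text
shift [-0.3  0.1 -0.2] turn -0.8487 yaw now -48.63 [ 0.4713 -0.2713  0.1541] F [2.3  0.53 3.36] T [ 0.039 -0.479  0.08 ] t 13.8833 g 13.423894275814972
```

>>> send_rows(series="0 -0.3 0 -0.3 0.03;0 -0.3 0 -0.3 0.06;0 -0.3 0 -0.3 0.1;0 -0.3 0 -0.3 0.1")

```text
time_s: 14.22
tool_pos: [0.4712, -0.2714, 0.1541]
tcp_rot: [[0.582, 0.002, 0.813], [-0.813, -0.001, 0.582], [0.002, -1.0, 0.001]]
wrist_force: [1.4, -0.2, 2.0]
grip_width: 0.156
```

```bash
python3 to.py .471 -.2713 .154 0
```

```text
shift [-0.2  0.1 -0.1] turn -0.9495 yaw now -54.4 [ 0.4712 -0.2714  0.1541] F [ 1.42 -0.17  2.02] T [ 0.043 -0.712  0.133] t 14.2167 g 13.72870278731734
```

>>> send_rows(series="0 0 0 0 0;0 0 0 0 0")

```text
time_s: 14.38
tool_pos: [0.4711, -0.2714, 0.1541]
tcp_rot: [[0.583, 0.002, 0.812], [-0.812, -0.001, 0.583], [0.001, -1.0, 0.001]]
wrist_force: [3.2, -0.1, 3.8]
grip_width: 0.156
```

```bash
python3 to.py .471 -.2713 .154 0; python3 be.py w11.png; python3 - <<'E'
from h import *
s=snap('side','s11.png'); u,v=map(int,proj(s,[.471,-.27,.15])); cv2.imwrite('pics/s11c.png',cv2.resize(s['color'][v-50:v+50,u-60:u+60],None,fx=6,fy=6,interpolation=2)[:,:,::-1])
E
```

```text
shift [-0.1  0.1 -0. ] turn -0.9481 yaw now -54.32 [ 0.4711 -0.2714  0.1541] F [ 3.24 -0.09  3.77] T [-0.095 -0.842  0.093] t 14.3833 g 13.724155365920861
bar top: n 1597 y -23.56465915749285 x range [-7.2503  8.2891] z max [31.8709 32.0901]
bar tilt deg -1.576672884180521 x at 0 0.4706336204103068
hub top 657 5.949596101056888 [17.3519 18.5769] -21.615498775626854 21.64692326137229
```

View pics/s11c.png

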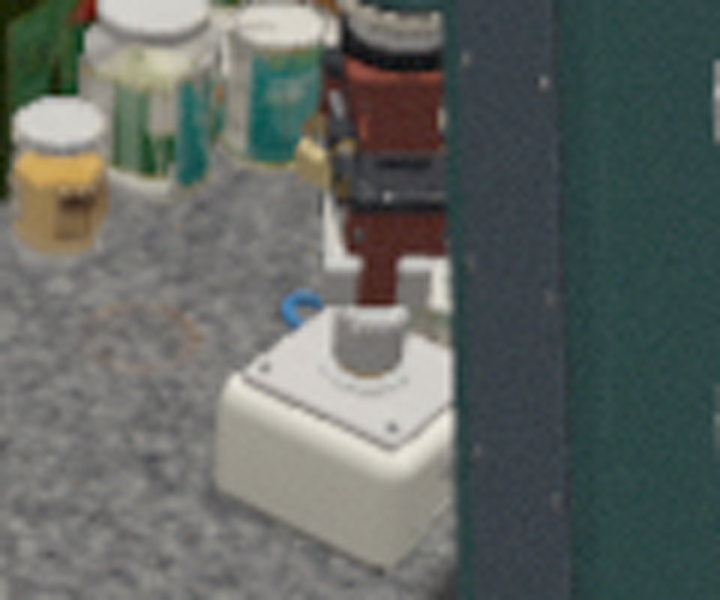

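View pics/w11.png

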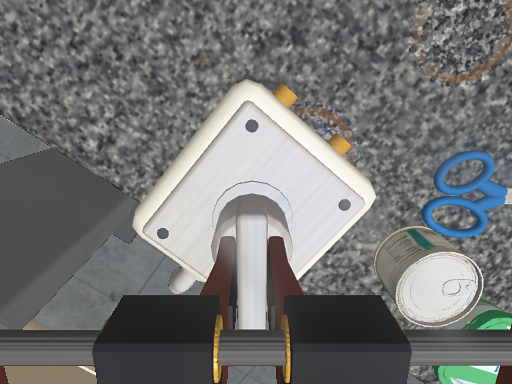

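>>> send_rows(series="0 0.3 0 0.4 0;0 0.3 0 0.4 0;0 0.3 0 0.4 0;0 0.3 0 0.4 0")

```text
time_s: 14.82
tool_pos: [0.4711, -0.2713, 0.154]
tcp_rot: [[0.582, 0.001, 0.813], [-0.813, -0.0, 0.582], [0.001, -1.0, 0.0]]
wrist_force: [3.9, -0.9, 2.5]
grip_width: 0.161
```

```bash
python3 to.py .471 -.2713 .154 0
```

```text
shift [-0.1  0.  -0.1] turn -0.9498 yaw now -54.42 [ 0.4711 -0.2713  0.154 ] F [ 3.94 -0.87  2.47] T [-0.182 -0.928  0.129] t 14.8167 g 14.208788140750912
```

>>> send_rows(series="0 0 0 0 0.03;0 0 0 0 0.06;0 0 0 0 0.08;0 0 0 0 0.08;0 0 0 0 0.08")

```text
time_s: 15.23
tool_pos: [0.4711, -0.2713, 0.154]
tcp_rot: [[0.515, 0.001, 0.857], [-0.857, -0.0, 0.515], [0.001, -1.0, 0.0]]
wrist_force: [5.5, -1.4, 4.0]
grip_width: 0.159
```

```bash
python3 to.py .471 -.2713 .154 0; python3 be.py w12.png
```

```text
shift [-0.  -0.  -0.1] turn -1.0292 yaw now -58.97 [ 0.4711 -0.2713  0.154 ] F [ 5.5  -1.43  4.01] T [-0.31  -1.049  0.189] t 15.2333 g 13.956150994215808
bar top: n 1594 y -23.596841586824333 x range [-7.2311  8.236 ] z max [31.8154 32.009 ]
bar tilt deg -0.010452078500602667 x at 0 -0.2766386252658443
hub top 670 5.926980118131494 [17.9087 18.7809] -21.56853808840705 21.637280781352214
```

>>> send_rows(series="0 0.3 0 0.5 0;0 0.5 0 0.8 0;0 0.5 0 0.8 0;0 0.5 0 0.8 0;0 0.5 0 0.8 0")

```text
time_s: 15.7
tool_pos: [0.4715, -0.2712, 0.1538]
tcp_rot: [[0.515, -0.0, 0.857], [-0.857, -0.0, 0.515], [-0.0, -1.0, -0.0]]
wrist_force: [2.4, -2.4, 4.2]
grip_width: 0.155
```

```bash
python3 to.py .471 -.2713 .154 0; python3 to.py .471 -.2713 .154 0;
```

```text
shift [-0.1 -0.2 -0.5] turn -1.0298 yaw now -59.0 [ 0.4715 -0.2712  0.1538] F [ 2.38 -2.44  4.19] T [-0.57  -0.629  0.164] t 15.7 g 13.657114707971587
shift [-0.1 -0.2 -0.5] turn -1.0298 yaw now -59.0 [ 0.4715 -0.2712  0.1538] F [ 2.38 -2.44  4.19] T [-0.57  -0.629  0.164] t 15.7 g 13.657114707971587
```

>>> send_rows(series="0 0.4 0 0.1 0.02;0 0.6 0 0.1 0.04;0 0.6 0 0.1 0.06;0 0.6 0 0.1 0.06;0 0.6 0 0.1 0.06")

```text
time_s: 16.12
tool_pos: [0.4717, -0.2713, 0.1537]
tcp_rot: [[0.463, -0.001, 0.887], [-0.887, 0.001, 0.463], [-0.001, -1.0, -0.0]]
wrist_force: [1.0, -1.6, 3.5]
grip_width: 0.158
```

```bash
python3 to.py .471 -.2713 .154 0; python3 be.py w13.png
```

```text
shift [-0.3 -0.3 -0.7] turn -1.0899 yaw now -62.45 [ 0.4717 -0.2713  0.1537] F [ 0.98 -1.58  3.49] T [-0.399 -0.316  0.235] t 16.1167 g 13.901376895207024
bar top: n 1570 y -23.58590267448465 x range [-7.257   8.4861] z max [31.8383 32.0734]
bar tilt deg 0.6636852583116232 x at 0 -0.7391017451942221
hub top 682 5.968285224943564 [17.4811 18.733 ] -21.69871819557923 21.571727693854196
```

>>> send_rows(series="0 0.1 0 0 0.02;0 0.2 0 0 0.04;0 0.2 0 0 0.06;0 0.2 0 0 0.06;0 0.2 0 0 0.06")

```text
time_s: 16.58
tool_pos: [0.4719, -0.2714, 0.1537]
tcp_rot: [[0.408, -0.001, 0.913], [-0.913, 0.001, 0.408], [-0.001, -1.0, -0.0]]
wrist_force: [-0.1, -1.0, 2.7]
grip_width: 0.158
```

```bash
python3 to.py .471 -.2713 .154 0
```

```text
shift [-0.5 -0.3 -0.7] turn -1.15 yaw now -65.89 [ 0.4719 -0.2714  0.1537] F [-0.11 -1.03  2.66] T [-0.264 -0.058  0.337] t 16.5833 g 13.890734541644962
```

>>> send_rows(series="0 0 0 0 0;0 0 0 0 0;0 0 0 0 -0.04;0 0 0 0 -0.08;0 0 0 0 -0.12;0 0 0 0 -0.15;0 0 0 0 -0.15;0 0 0 0 -0.15")

```text
time_s: 17.25
tool_pos: [0.4719, -0.2714, 0.1537]
tcp_rot: [[0.539, -0.001, 0.842], [-0.842, 0.001, 0.539], [-0.001, -1.0, -0.0]]
wrist_force: [-1.5, -0.8, 3.8]
grip_width: 0.156
```

```bash
python3 to.py .471 -.2713 .154 0
```

```text
shift [-0.6 -0.3 -0.7] turn -1.0012 yaw now -57.37 [ 0.4719 -0.2714  0.1537] F [-1.47 -0.81  3.8 ] T [-0.116  0.104  0.08 ] t 17.25 g 13.745834481584993
```

>>> send_rows(series="0 0 0 0 -0.03;0 0 0 0 -0.03;20 0 0 0 -0.03;20 0 0 0 -0.03;30 0 0 0 -0.03;36 0 0 0 -0.03;36 0 0 0 -0.03;36 0 0 0 -0.03;36 0 0 0 -0.03;36 0 0 0 -0.03")

```text
time_s: 18.08
tool_pos: [0.4722, -0.2717, 0.1538]
tcp_rot: [[0.565, -0.0, 0.825], [-0.825, 0.0, 0.565], [-0.0, -1.0, 0.0]]
wrist_force: [0.6, -0.0, -0.5]
grip_width: 0.406
```

```bash
python3 to.py .471 -.2713 .154 0; python3 be.py w14.png
```

```text
shift [-1.  -0.2 -0.8] turn -0.9701 yaw now -55.58 [ 0.4722 -0.2717  0.1538] F [ 0.64 -0.03 -0.53] T [-0.051 -0.066  0.011] t 18.0833 g 35.77030473156176
bar top: n 1561 y -24.124500224022192 x range [-8.3513  5.2983] z max [31.6375 31.865 ]
bar tilt deg -1.2400604726828892 x at 0 -1.0720505349693812
hub top 1143 4.83373132204872 [17.7248 18.7789] -23.69353383461605 19.82781009192455
```

View pics/w14.png

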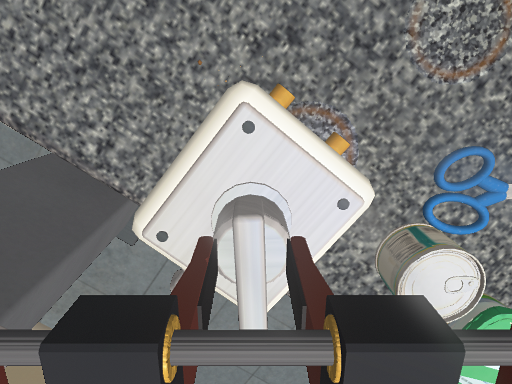

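>>> send_rows(series="40 0 -5 0 0;40 0 -15 0 0;40 0 -35 0 0;40 0 -60 0 0;40 0 -90 0 0;40 0 -90 -30 0;40 0 -90 -60 0;40 0 -90 -60 0;40 0 -90 -60 0;40 0 -90 -60 0")

```text
time_s: 18.97
tool_pos: [0.4231, -0.3055, 0.2444]
tcp_rot: [[0.565, 0.001, 0.825], [-0.825, 0.0, 0.565], [0.001, -1.0, 0.001]]
wrist_force: [0.8, 0.4, 0.4]
grip_width: 0.452
```

```bash
python3 to.py .471 -.2713 .154 0; cat > fin.py <<'E'
from h import *
np.set_printoptions(precision=4,suppress=True)
for n in ['wrist','side']:
    s=snap(n,'fin_'+n+'.png');P=cloud(s);hsv=cv2.cvtColor(s['color'],cv2.COLOR_RGB2HSV)
    d=np.hypot(P[...,0]-.471,P[...,1]+.272)
    for nm,lo,hi,rr in [('bar',.170,.19,.045),('hub',.145,.154,.026),('collar/plate',.095,.116,.06)]:
        m=(P[...,2]>lo)&(P[...,2]<hi)&(d<rr)
        t=P[m]
        if len(t)<20: print(n,nm,len(t));continue
        print(n,nm,len(t),t.mean(0),'med z',np.median(t[:,2]),cv2.minAreaRect(t[:,:2].astype(np.float32)*1000))
        if nm=='bar':
            A=np.c_[t[:,:2]-t[:,:2].mean(0),np.ones(len(t))];print(' slope',np.linalg.lstsq(A,t[:,2],rcond=None)[0])
E
python3 fin.py
```

```text
shift [-1.3 90.5 58.8] turn -0.9709 yaw now -55.63 [ 0.4231 -0.3055  0.2444] F [0.75 0.36 0.43] T [ 0.002 -0.053 -0.026] t 18.9667 g 39.756846373898426
wrist bar 2126 [ 0.472  -0.2709  0.1779] med z 0.17803371848622168 ((470.68768310546875, -271.8654479980469), (65.59681701660156, 14.010967254638672), 36.7586784362793)
 slope [0.0001 0.0034 0.1779]
wrist hub 1555 [ 0.4714 -0.2715  0.1487] med z 0.1489514242012135 ((470.8659973144531, -271.58294677734375), (40.05121612548828, 43.810462951660156), 37.209659576416016)
wrist collar/plate 10603 [ 0.4757 -0.2689  0.0994] med z 0.09937731476479679 ((470.679443359375, -271.6999816894531), (105.89807891845703, 116.01293182373047), 85.5648193359375)
side bar 90 [ 0.4671 -0.2701  0.1777] med z 0.17837576568206803 ((469.2236022949219, -271.73004150390625), (64.66515350341797, 21.920927047729492), 41.921051025390625)
 slope [ 0.1439 -0.2299  0.1777]
side hub 36 [ 0.462  -0.2607  0.1497] med z 0.1494180974321414 ((461.24493408203125, -262.19073486328125), (40.76018524169922, 20.789764404296875), 38.00849533081055)
side collar/plate 375 [ 0.4648 -0.2598  0.1028] med z 0.10270776913910462 ((468.2877197265625, -266.5765380859375), (116.82927703857422, 106.84233856201172), 16.412464141845703)
```

View pics/fin_wrist.png

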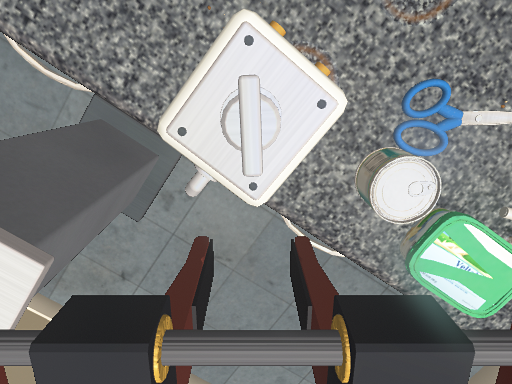

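View pics/fin_side.png

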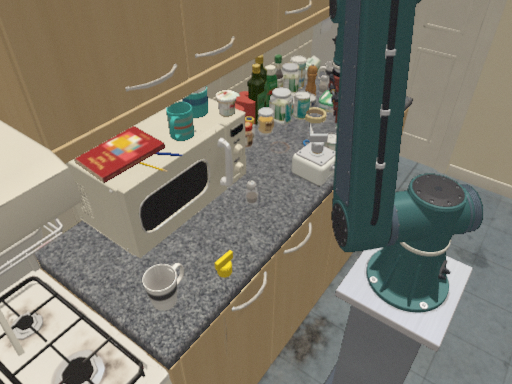

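```bash
python3 -c "
from rig import robot
print(robot.sign_off())"
```

```text
the job is handed in; nothing more can be done
None
```

The steel T-handle is fully home on the valve stem and turned clockwise to the stop. I then eased off the spring twist, let go, moved the gripper clear and handed in the job at about 19 s. Signing off gives no verdict, so what follows is from my own checks.

**Meshing:** I measured the stem and its tooth angle with the wrist camera and turned the handle to match. The teeth meshed without rocking, and I pressed with about 6 N at the seat.

**Handle home:** The top of the bar is at z = 0.178 m, against 0.179 m expected when home. It sits within about 0.5 mm of the stem axis, with a slope of about 0.003 rad. The small side-view depth patches were too noisy to confirm the tilt.

**Valve shut:** The valve angle is not reported, so this is inferred:
- **Turning moment:** it rose from about 0.13 to 0.34 N m over the last 0.2 rad, which means the stop was reached. It stayed below the 0.8 N m limit.
- **Net turn:** the bar's net turn is about 0.93 rad, which fits a start between 0.8 and 1.2.

**Side load:** A sideways force of up to about 5.5 N built up while turning. I removed it with small sideways shifts.

**Other things:** The salt shaker, tin, mug and yellow look-alike appear unmoved in the last pictures, and nothing touched them. I did not measure their positions again.

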